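# Post a carton through the sprung flap of a packing-bench chute

### The arm

A 7-joint arm with a two-finger parallel gripper is mounted at the origin on the work surface. World frame = base frame: x ahead of the robot, y to its left, z up, the work surface at z = 0. Lengths are in mm, angles in rad, forces in N, time in s.
With the tool pointing down it reaches from about 400 to 850 mm from the base axis. Payload 6.9 kg.
Tool frame: the origin (TCP) lies at the very end of the fingers, on their centre line; the grasp point (between the pads) lies 19 mm behind it (ctrl.grip_point_offset is the distance from the TCP to the grasp point, in mm); z points along the fingers, y is the line along which they close (so a half turn about z gives the same grasp; the last joint's range is limited). The gripper opens to 85 mm and grips with 20 to 120 N. Pads are 22 mm wide; open, the fingers measure 114 mm over their backs; the gripper's body (76 mm by 85 mm) begins 54 mm behind the grasp point. The pads swing forward as they close: fully open they stand 13 mm farther back than shut.
Start: joints at [1.383, 0.507, -0.238, 1.5, 0.126, 1.149, -0.155], TCP at [180.367, -598.397, 231.275] pointing down, gripper open.
Joint ranges: [-3.08, 3.08], [-0.24, 2.05], [-1.43, 1.35], [0, 2.5], [-1.52, 4.66], [0.17, 1.96], [-2.89, 2.89]. Speed limits (rad/s): [2.39, 2.39, 3.14, 3.14, 3.14, 3.14, 3.14].

### API

Orientations are given as [roll, pitch, yaw] about the fixed x, y, z axes, in that order (R = Rz(yaw) Ry(pitch) Rx(roll)).
In Python, from rig import sense, imaging, ctrl gives the robot as it stands. The module is installed in compiled form; this text tells all that it offers.
- The arm moves only by the tool jog_arm, never from a script. Its argument "plan" is one flat list of numbers, 7 for each row, row after row: the shift along the world's x, y, z as a fraction of full scale, then the turn, a rotation vector about the world's x, y, z as a fraction of full scale, then the opening in per cent of the stroke, from 0 (shut) to 100 (fully open). A call has 1 to 8 rows; each row shifts and turns the commanded pose from where the row before left it; what a row does not reach is not made up. Full scale, the value 1, is 5 cm for a shift and pi/2 rad for a turn. A row lasts 1/8 s, in which the tool goes at most 62.5 mm and 10.7 degrees, less where a joint would pass 70% of its speed; a pose out of reach is approached as far as the arm can. A call with a number of a shift or a turn outside -1 to 1 is refused whole. A call with a gripper value outside its range is refused whole. The fingers move at their own pace and stop on an object; "squeeze" is the grip in N (left out, the last holds). Time passes only in rows, so rows that do not move let the fingers close. It gives the time, the measured TCP pose, the force, the opening and the grip force at its end, in the units of the state.
- sense(): the state, without advancing time (a new reading comes with each control period).
- imaging.snapshot(name): name is "scene" or "top" or "wrist"; returns a dict with "frame" (400x640x3 uint8, red, green, blue), "fx", "fy", "cx", "cy" (pixels), "k1" (the pictures are not rectified: a ray, as slopes to the right and down, at radius r is drawn at 1 + k1 r^2 times it, then the intrinsics apply), "eye" and "rotation" of the camera in the world. Camera axes: x right, y down, z forward; pixel columns grow to the right and rows downward; lengths in mm; the calibration is good to about 2 mm. A picture is of the moment at which its call begins. There is no depth.
- ctrl.job_done(): hands the job in; it is judged then, once.
The state is a dict: "clock": time; "joint_pos": joint angles; "qd": joint speeds; "joint_torque": joint torques, N m; "tcp_pos": TCP position; "ee_rot": TCP orientation; "contact_force": force on the tool from outside, world axes, zero at the start; "ft_torque": the same for the moment, N m; "grip_width": finger opening in mm; "grasp_force": force on a finger pad.
Only numpy, scipy, OpenCV 4.12 (cv2) and the standard library are available. Lean on these libraries where they do the work, as an engineer would, in place of code of your own. Each camera call takes 0.05 s, during which the arm holds its last target. There are 200 camera calls.

### The job

Post the small carton standing on the chute's feed shelf: push the side-hung, self-closing flap open with one finger and keep it open with that finger while the other finger slides the carton along the shelf and through the mouth, so that it drops into the catch bin; then back away so that the flap swings fully shut. Only slide the carton, never pick it up, do not let the flap press against it, and leave everything else on the bench where it is.

Things in the scene. Friction and masses are not known exactly. Their poses are not given: they have to be found in the camera images.
- chute: The posting chute, fixed on the bench: grey housing with a white flat feed shelf, an upright flap, then an open-topped grey catch bin. Origin on the bench (z = 0) under the middle of the lane, at the shelf's bin end; x = push direction (shelf to bin), z up, y to the left facing along x. Shelf: x -150 to 0, y -130 to +120, top 90 mm above the bench, no rails.
- mouth (a point): On the shelf's top at its bin end, mid lane (chute frame 0, 0, 90 mm); axes as the chute's. The mouth is open above, between two posts (14 by 10 mm, tops 145 mm above the bench) with inner faces at chute y -57 and +108, centred at x 8 mm.
- bin (a point): Middle of the catch bin's floor (chute frame 100, 25, 6 mm). Inside: chute x 0 to 194, y -64 to +114 mm; walls 70 mm above the bench; only the opened flap is above it.
- flap (a joint): Flap angle, rad: 0 shut across the mouth, grows as it is pushed towards the bin, stop 1.55. Aluminium plate 4 mm thick, 50 high (94 to 144 mm above the bench), on a vertical hinge at the left post. Spring-shut: 0.10 N m shut, 0.18 N m at 1.2 rad, damped, shuts in about a second. Nothing above it: a finger from above can push past the hinge line, sliding on its face.
- flap_edge (a point): Middle of the flap's free upright edge, 159 mm from the hinge axis, 119 mm above the bench; at the right post when shut.
- flap_hinge (a point): On the flap's vertical hinge axis (chute frame x 8, y +105 mm), 119 mm above the bench.
- carton: The small cardboard carton to post, 40 (x) by 60 (y) by 35 (z) mm with a pale tape strip, 60 to 130 g, standing on the feed shelf between the robot and the flap. Origin: centre of its underside.
- tape_roll: Bystander on the shelf's right part: clear tape roll lying flat, outer diameter 52, 30 mm high. Origin: centre of underside.
- stamp: Bystander on the shelf's rear left corner: black block stamp 26 by 30 by 30 mm. Origin: centre of underside.
- big_carton: Bystander on the bench: larger carton 120 by 100 by 100 mm. Origin: centre of underside.
- pen_cup: Bystander on the bench: black pen cup, 76 mm wide, 100 high, pens to 155. Origin: centre of underside.
- scanner: Bystander on the bench: hand scanner lying down, 150 mm long, 40 high. Origin: underside, near the middle.
- tape_stand: Bystander on the bench: desk tape stand 150 by 70 by 102 mm. Origin: centre of underside.
There are look-alikes about, which are no part of the job. What is shaped like the carton but purple is not meant.

How it is judged (in metres and radians):
On the way, in this order (a step that is already met when the one before it is completed fails the run):
1. a finger pushes the flap open (over 0.4 rad) while the carton is still on the shelf, not yet in the mouth (value of joint flap above 0.4 rad and contact force between the fingers and flap above 0.2 N and x of carton in the frame of chute below -0.014 m and z of carton in the frame of chute above 0.085 m), for 0.02 s.
2. the carton enters the mouth, pushed by a finger, while a finger keeps the flap open (value of joint flap above 0.5 rad and contact force between the fingers and flap above 0.1 N and contact force between the fingers and carton above 0.03 N and x of carton in the frame of chute above -0.01 m and z of carton in the frame of chute above 0.08 m), for 0.02 s.
At the end, for the whole second after the job is handed in: The carton lies at rest (under 20 mm/s) in the catch bin, its origin within the bin's walls and below 80 mm above the bench, and the flap is shut to within 0.08 rad (x of carton in the frame of chute between 0 and 0.197 m and y of carton in the frame of chute between -0.067 and 0.117 m and z of carton in the frame of chute below 0.08 m and linear speed of carton below 0.02 m/s and value of joint flap below 0.08 rad); the robot touches nothing.
It fails at once if the carton is lifted: its underside's centre rises more than 20 mm above the shelf (z of carton in the frame of chute above 0.11 m).
It fails at once if the flap presses on the carton with more than 0.4 N (contact force between flap and carton above 0.4 N).
It fails at once if a bystander is moved more than 25 mm (distance of any of tape_roll, stamp, big_carton, pen_cup, scanner, tape_stand from where it was at the start of the episode above 0.025 m).
It also fails if it takes over 38 s, if anything falls off the work surface, if the arm or the gripper's body presses on something with over 40 N, if the wrist force passes 120 N, or if a joint passes its speed limit or range.

## Working session

There is one attempt and no reset: what is moved stays moved. The work goes in short steps, Python scripts to look and compute and a tool call to move; the robot and the scene stay as the last step left them, time stands still between calls to the robot, and variables do not carry over. Pictures are saved under pics/ and viewed, at most 10 in all, crops included, and the job is handed in when it is done.

Besides the shell and the picture viewer there is one more tool, called after "Call:" by a JSON object that holds its "name" and its "arguments". jog_arm: Moves the arm, as the interface text tells. Its arguments: {"type":"object","properties":{"plan":{"type":"array","items":{"type":"number"}},"squeeze":{"type":"number"}},"required":["plan"]}

```bash
mkdir -p pics; cat > h.py <<'E'
import numpy as np,cv2
from rig import sense,imaging,ctrl
def snap(n,f=None):
    s=imaging.snapshot(n)
    if f: cv2.imwrite('pics/'+f,s['frame'][:,:,::-1])
    return s
def ray(s,u,v):
    d=np.array([(u-s['cx'])/s['fx'],(v-s['cy'])/s['fy']]);p=d.copy()
    for _ in range(20): p=d/(1+s['k1']*(p@p))
    return np.array(s['eye']),np.array(s['rotation'])@np.array([p[0],p[1],1])
def plane(s,u,v,z):
    e,d=ray(s,u,v);return e+d*(z-e[2])/d[2]
E
python3 - <<'E'
from h import *
import pickle
o={}
for n in('scene','top'):
    s=snap(n,n+'1.png');o[n]=s;print(n,{k:np.round(s[k],3).tolist() for k in s if k!='frame'})
pickle.dump(o,open('s1.pkl','wb'))
print(sense())
E
```

```text
scene {'fx': 384.759, 'fy': 384.759, 'cx': 319.918, 'cy': 193.146, 'k1': -0.057, 'eye': [1062.602, -182.733, 848.226], 'rotation': [-2.506, 0.006, 1.256]}
top {'fx': 488.654, 'fy': 488.654, 'cx': 316.863, 'cy': 196.708, 'k1': -0.031, 'eye': [459.563, -10.65, 1469.594], 'rotation': [-3.086, -0.005, -1.554]}
{'clock': 0.1, 'joint_pos': array([ 1.38350177,  0.50824194, -0.2375371 ,  1.50101803,  0.12569766,
        1.14888862, -0.15477287]), 'qd': array([ 1.89544015e-03, -8.08183707e-04,  1.68261979e-04, -1.05810488e-03,
       -1.72723422e-04, -7.42932568e-04,  3.30306250e-05]), 'joint_torque': array([-4.59064875e-03, -6.21824312e+01, -2.19502620e+00, -2.50194347e+01,
        1.22769875e-02,  7.91129685e-03, -2.00993202e-05]), 'tcp_pos': array([ 180.20079842, -598.00031533,  230.5292543 ]), 'ee_rot': array([-3.14002480e+00,  2.22246354e-05,  2.92835659e-01]), 'contact_force': array([-0.68222731, -0.2607849 , -0.06805456]), 'ft_torque': array([ 0.03130739, -0.04270924,  0.00616079]), 'grasp_force': 0.0, 'grip_width': 85.73599663850781}
```

View pics/top1.png

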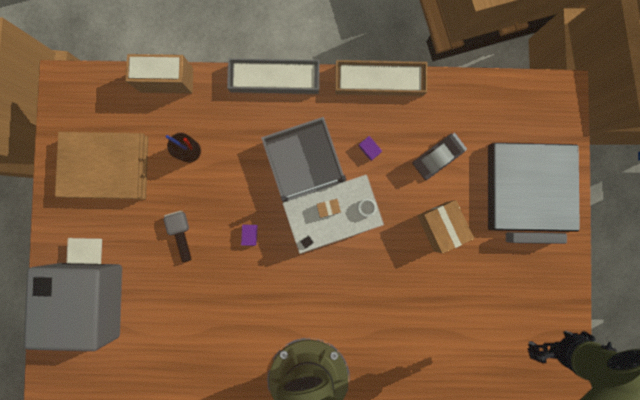

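View pics/scene1.png

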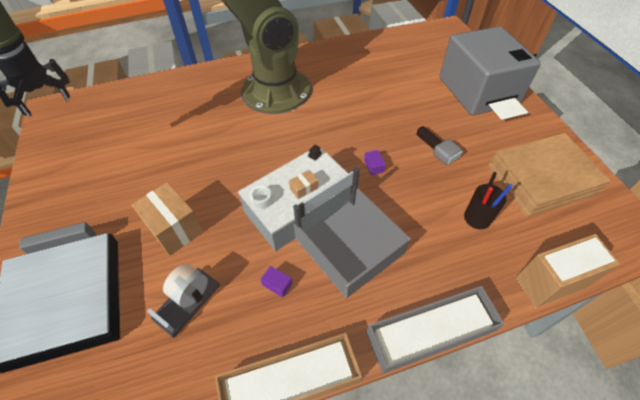

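The top view shows the chute's white shelf at about (334,214), the flap line running from (283,199) to (342,180), and the bin up and to the left. There are three carton-like things:
- **Tan carton with tape strip**, at (329,209) on the shelf. This is the one meant.
- **Purple block**, at (249,235) on the bench. Excluded by colour.
- **Purple block**, at (370,149) on the bench. Excluded by colour.

The tape roll is at (366,208) and the stamp at (306,242).

```bash
cat >> h.py <<'E'
from scipy.spatial.transform import Rotation as Ro
_r=ray
def ray(s,u,v):
    s=dict(s)
    if np.shape(s['rotation'])==(3,): s['rotation']=Ro.from_euler('xyz',s['rotation']).as_matrix()
    return _r(s,u,v)
E
python3 - <<'E'
from h import *
import pickle
s=pickle.load(open('s1.pkl','rb'))['top']
f=s['frame'];hsv=cv2.cvtColor(f,cv2.COLOR_RGB2HSV)
x0,y0,x1,y1=260,110,400,260
m=((hsv[...,1]<50)&(hsv[...,2]>125)).astype(np.uint8)
w=np.zeros_like(m);w[165:260,270:395]=m[165:260,270:395]
w=cv2.morphologyEx(w,cv2.MORPH_OPEN,np.ones((3,3)))
c=max(cv2.findContours(w,0,2)[0],key=cv2.contourArea);c=cv2.convexHull(c)
b=cv2.boxPoints(cv2.minAreaRect(c));print('shelf px',b.round(1).tolist())
for p in b: print(plane(s,*p,90)[:2].round(1))
k=((hsv[...,1]>70)&(hsv[...,2]>110)).astype(np.uint8);q=np.zeros_like(k);q[195:222,312:345]=k[195:222,312:345]
cc=cv2.convexHull(np.vstack([x for x in cv2.findContours(q,0,2)[0] if cv2.contourArea(x)>4]))
cb=cv2.boxPoints(cv2.minAreaRect(cc));print('carton px',cb.round(1).tolist())
for p in cb: print(plane(s,*p,125)[:2].round(1))
g=f.copy()[y0:y1,x0:x1,::-1];g=cv2.resize(g,None,fx=4,fy=4,interpolation=cv2.INTER_CUBIC)
for B in(b,cb): cv2.polylines(g,[((B-[x0,y0]+.5)*4).astype(np.int32)],True,(0,255,0),1)
cv2.imwrite('pics/crop1.png',g)
E
```

```text
shelf px [[282.20001220703125, 202.3000030517578], [366.1000061035156, 173.8000030517578], [383.3999938964844, 224.6999969482422], [299.5, 253.10000610351562]]
[518.8  81.3]
[ 603.7 -154.9]
[ 460.5 -205.3]
[376.6  29.9]
carton px [[315.8999938964844, 203.5], [337.1000061035156, 198.1999969482422], [340.5, 212.10000610351562], [319.3999938964844, 217.39999389648438]]
[515.5 -13.8]
[531.1 -71.9]
[493. -82.]
[477.5 -24. ]
```

View pics/crop1.png

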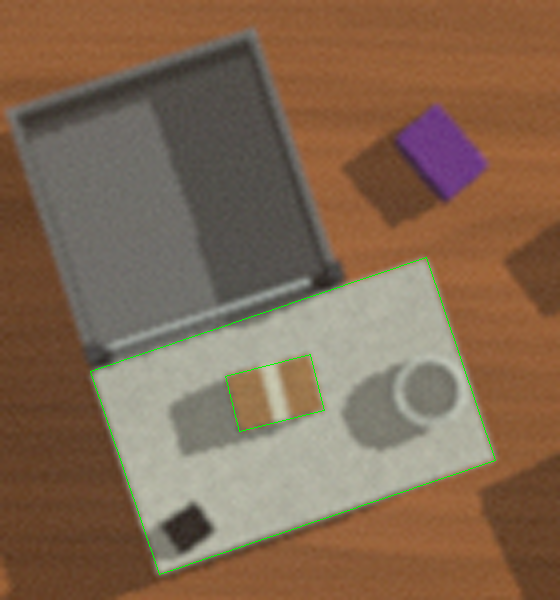

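The enlarged crop confirms it. The tan, taped carton is at crop (275,393), just before the flap, and the outlines fit. In the chute frame (yaw 0.345, origin about (560,-32)) the carton is at about (-57,4) and slightly yawed. I'll straddle diagonally, with finger A ahead on the left for the flap and finger B behind the carton.

Call:
{"name": "jog_arm", "arguments": {"plan": [0.385, 0.729, 0, 0, 0, 0.0925, 100, 0.385, 0.729, 0, 0, 0, 0.0925, 100, 0.385, 0.729, 0, 0, 0, 0.0925, 100, 0.385, 0.729, 0, 0, 0, 0.0925, 100, 0.385, 0.729, 0, 0, 0, 0.0925, 100, 0.385, 0.729, 0, 0, 0, 0.0925, 100, 0.385, 0.729, 0, 0, 0, 0.0925, 100, 0.385, 0.729, 0, 0, 0, 0.0925, 100]}}

```text
clock: 1.1
tcp_pos: [334.6, -305.5, 231.1]
ee_rot: [-3.141, -0.0, 1.46]
contact_force: [0.1, -0.1, 0.3]
grip_width: 85.5
grasp_force: 0.0
```

Call:
{"name": "jog_arm", "arguments": {"plan": [0.385, 0.729, 0, 0, 0, 0.0925, 100, 0.385, 0.729, 0, 0, 0, 0.0925, 100, 0.385, 0.729, 0, 0, 0, 0.0925, 100, 0.385, 0.729, 0, 0, 0, 0.0925, 100, 0.385, 0.729, 0, 0, 0, 0.0925, 100, 0.385, 0.729, 0, 0, 0, 0.0925, 100, 0.385, 0.729, 0, 0, 0, 0.0925, 100, 0.385, 0.729, 0, 0, 0, 0.0925, 100]}}

```text
clock: 2.1
tcp_pos: [488.7, -14.3, 231.1]
ee_rot: [-3.141, -0.0, 2.622]
contact_force: [0.2, -0.1, 0.5]
grip_width: 85.5
grasp_force: 0.0
```

Call:
{"name": "jog_arm", "arguments": {"plan": [0, 0, 0, 0, 0, 0, 100, 0, 0, 0, 0, 0, 0, 100]}}

```text
clock: 2.35
tcp_pos: [487.9, -15.7, 230.8]
ee_rot: [-3.141, -0.001, 2.616]
contact_force: [-0.9, -0.2, -0.1]
grip_width: 85.6
grasp_force: 0.0
```

```bash
python3 - <<'E'
from h import *
s=sense();print(s['clock'],s['tcp_pos'],s['ee_rot'],s['joint_pos'].round(2),s['grip_width'])
w=snap('wrist','w1.png');print(w['eye'],w['rotation'])
R=Ro.from_euler('z',.345).as_matrix();O=np.array([559.6,-32.1,0])
print('chute',R.T@(s['tcp_pos']-O),'yline',np.degrees(R.T@Ro.from_euler('xyz',s['ee_rot']).as_matrix()[:,1]))
E
```

```text
2.35 [487.87612988 -15.72852125 230.83820264] [-3.14059890e+00 -9.21355611e-04  2.61648730e+00] [ 0.66  0.41 -0.96  1.84  0.38  1.09  0.6 ] 85.58547234063863
[413.48635557  26.9089499  373.07141475] [2.80743549e+00 6.17795363e-04 1.04583801e+00]
chute [-61.96079382  39.66357133 230.83820264] yline [43.79665876 36.9412478  -0.05693804]
```

View pics/w1.png

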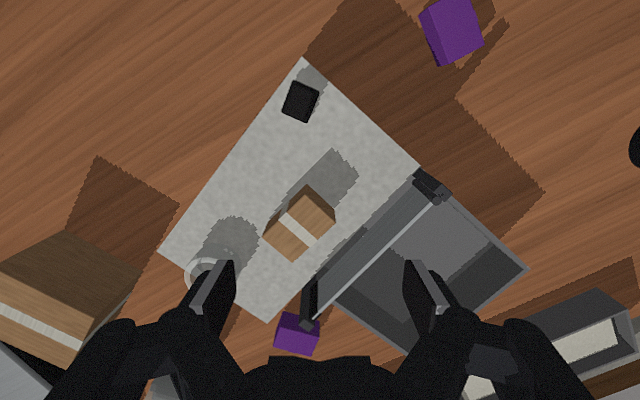

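The wrist view shows the carton at about (300,222), the stamp at (300,101), the tape roll at (208,272), the hinge post at (430,185) and the right post at (308,305). I'll refine the chute and carton poses from it.

```bash
python3 - <<'E'
from h import *
w=snap('wrist');f=w['frame'];hsv=cv2.cvtColor(f,cv2.COLOR_RGB2HSV)
R=Ro.from_euler('z',.345).as_matrix();O=np.array([559.6,-32.1,0])
C=lambda u,v,z:(R.T@(plane(w,u,v,z)-O))[:2].round(1)
for n,u,v,z in[('rearL',303,57,90),('rearR',157,250,90),('frL',420,165,90),('frR',268,322,90),('postL',414,171,145),('postR',301,319,145),('stamp',301,101,120),('roll',205,270,120)]:print(n,C(u,v,z))
k=((hsv[...,1]>70)&(hsv[...,2]>60)).astype(np.uint8);q=np.zeros_like(k);q[175:272,250:345]=k[175:272,250:345]
g=cv2.resize(f[160:290,230:370,::-1],None,fx=4,fy=4,interpolation=cv2.INTER_CUBIC)
cv2.imwrite('pics/crop2.png',g)
s=snap('top')
for n,u,v in[('stamp',306.3,241.3),('roll',366.5,206.8)]:print(n,(R.T@(plane(s,u,v,120)-O))[:2])
E
```

```text
rearL [-150.2  121.4]
rearR [-152.  -127.1]
frL [ -2.8 120.6]
frR [  -2.4 -126.4]
postL [-25.3 111.1]
postR [ -3.  -58.4]
stamp [-127.5   93.3]
roll [-100.6  -91.2]
stamp [-125.14419343   90.55425905]
roll [-88.76221389 -97.53325979]
```

View pics/crop2.png

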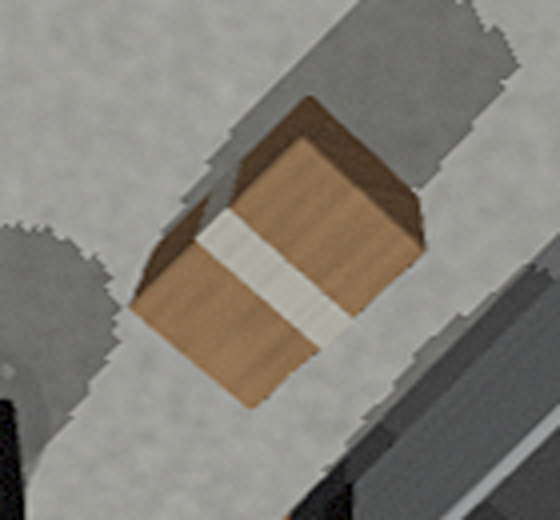

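The crop shows the carton's top face with corners at crop (300,136), (425,248), (255,408) and (131,306).

```bash
python3 - <<'E'
from h import *
w=snap('wrist')
R=Ro.from_euler('z',.345).as_matrix();O=np.array([559.6,-32.1,0])
P=np.array([(R.T@(plane(w,u/4+229.6,v/4+159.6,125)-O))[:2] for u,v in[(300,136),(425,248),(255,408),(131,306)]])
print(P.round(1),P.mean(0))
E
```

```text
[[-76.   35. ]
 [-37.3  32.6]
 [-41.1 -25. ]
 [-79.9 -22.4]] [-58.56529727   5.05340972]
```

Call:
{"name": "jog_arm", "arguments": {"plan": [0, 0, -0.5, 0, 0, 0, 100, 0, 0, -0.5, 0, 0, 0, 100, 0, 0, -0.5, 0, 0, 0, 100, 0, 0, -0.5, 0, 0, 0, 100, 0, 0, -0.4, 0, 0, 0, 100, 0, 0, -0.2, 0, 0, 0, 100, 0, 0, -0.16, 0, 0, 0, 100, 0, 0, 0, 0, 0, 0, 100]}}

```text
clock: 3.55
tcp_pos: [488.3, -15.4, 93.2]
ee_rot: [-3.141, -0.0, 2.617]
contact_force: [1.0, 0.3, -0.2]
grip_width: 85.1
grasp_force: 0.0
```

```bash
python3 - <<'E'
from h import *
s=sense();print(s['clock'],s['tcp_pos'],s['contact_force'])
g=snap('scene')['frame'][110:310,210:430,::-1]
t=snap('top')['frame'][110:260,260:400,::-1]
cv2.imwrite('pics/p1.png',np.hstack([cv2.resize(g,(440,400),interpolation=2),cv2.resize(t,(360,400),interpolation=2)]))
E
```

```text
3.55 [488.34556301 -15.35385214  93.24708855] [ 1.00266443  0.33443556 -0.18080208]
```

View pics/p1.png

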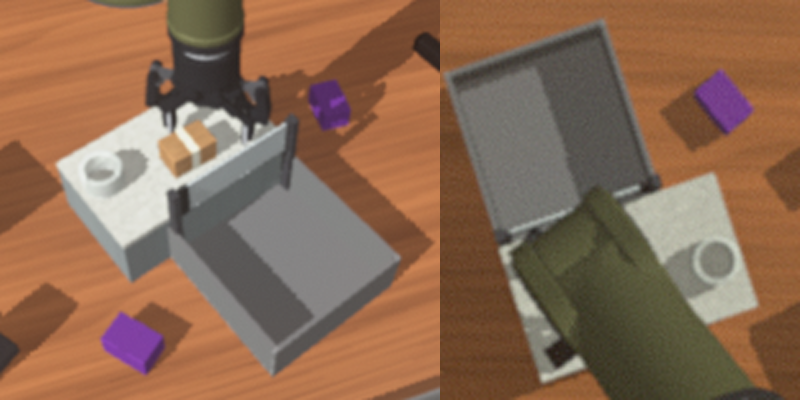

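The scene view shows finger A in front of the flap on the hinge side, finger B behind the carton, and the bystanders untouched. Now I'll push along the chute's +x.

Call:
{"name": "jog_arm", "arguments": {"plan": [0.113, 0.0405, 0, 0, 0, 0, 100, 0.113, 0.0405, 0, 0, 0, 0, 100, 0.113, 0.0405, 0, 0, 0, 0, 100, 0.113, 0.0405, 0, 0, 0, 0, 100, 0.113, 0.0405, 0, 0, 0, 0, 100, 0.113, 0.0405, 0, 0, 0, 0, 100, 0, 0, 0, 0, 0, 0, 100]}}

```text
clock: 4.53
tcp_pos: [521.6, -2.6, 92.9]
ee_rot: [-3.141, -0.002, 2.619]
contact_force: [-4.9, 0.0, 1.7]
grip_width: 85.4
grasp_force: 2.7
```

```bash
python3 - <<'E'
from h import *
s=sense();print(s['clock'],s['tcp_pos'],s['contact_force'])
g=snap('scene')['frame'][110:260,220:420,::-1]
t=snap('wrist')['frame'][:,:,::-1]
cv2.imwrite('pics/p2.png',np.vstack([cv2.resize(g,(400,300),interpolation=2),cv2.resize(t,(400,250))]))
E
```

```text
4.525 [521.55541777  -2.55681438  92.92168526] [-4.91063091  0.04120236  1.69617361]
```

View pics/p2.png

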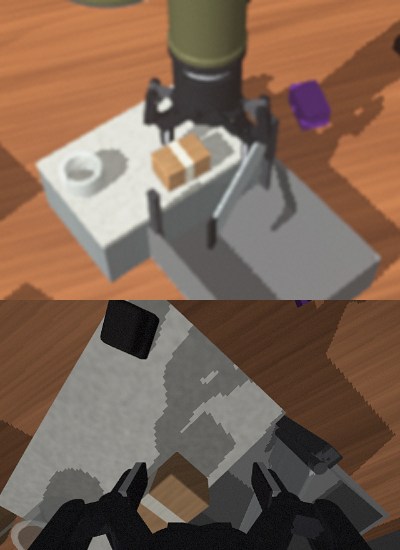

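The flap is well open (about 0.6 rad) on finger A. The carton is still straight on the shelf with its face at the mouth edge, and finger B is behind it. Continuing.

Call:
{"name": "jog_arm", "arguments": {"plan": [0.113, 0.0405, 0, 0, 0, 0, 100, 0.113, 0.0405, 0, 0, 0, 0, 100, 0.113, 0.0405, 0, 0, 0, 0, 100, 0.113, 0.0405, 0, 0, 0, 0, 100, 0.113, 0.0405, 0, 0, 0, 0, 100, 0.113, 0.0405, 0, 0, 0, 0, 100, 0, 0, 0, 0, 0, 0, 100]}}

```text
clock: 5.5
tcp_pos: [556.6, 8.2, 93.1]
ee_rot: [-3.141, 0.001, 2.616]
contact_force: [-1.0, -3.8, -0.9]
grip_width: 85.4
grasp_force: 2.2
```

```bash
python3 - <<'E'
from h import *
s=sense();print(s['clock'],s['tcp_pos'],s['contact_force'])
g=snap('scene')['frame'][110:260,220:420,::-1]
t=snap('wrist')['frame'][:,:,::-1]
cv2.imwrite('pics/p3.png',np.vstack([cv2.resize(g,(400,300),interpolation=2),cv2.resize(t,(400,250))]))
E
```

```text
5.5 [556.60472829   8.20016197  93.14965028] [-1.01119639 -3.7987218  -0.94074549]
```

View pics/p3.png

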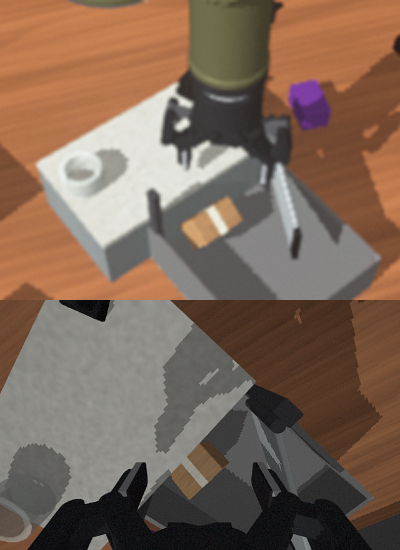

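The carton has gone through the mouth and lies in the bin at scene-crop (212,222), with the flap held wide open. Backing away along −x, then up.

Call:
{"name": "jog_arm", "arguments": {"plan": [-0.226, -0.081, 0, 0, 0, 0, 100, -0.226, -0.081, 0, 0, 0, 0, 100, -0.226, -0.081, 0, 0, 0, 0, 100, -0.226, -0.081, 0, 0, 0, 0, 100, -0.226, -0.081, 0, 0, 0, 0, 100, -0.226, -0.081, 0, 0, 0, 0, 100, 0, 0, 0, 0, 0, 0, 100]}}

```text
clock: 6.48
tcp_pos: [487.6, -15.5, 93.3]
ee_rot: [-3.141, -0.0, 2.617]
contact_force: [0.1, 0.7, -0.5]
grip_width: 85.5
grasp_force: 0.0
```

Call:
{"name": "jog_arm", "arguments": {"plan": [0, 0, 0.4, 0, 0, 0, 100, 0, 0, 0.5, 0, 0, 0, 100, 0, 0, 0.6, 0, 0, 0, 100, 0, 0, 0.6, 0, 0, 0, 100, -0.8, -0.5, 0.3, 0, 0, 0, 100, -0.8, -0.5, 0.3, 0, 0, 0, 100, 0, 0, 0, 0, 0, 0, 100, 0, 0, 0, 0, 0, 0, 100]}}

```text
clock: 7.48
tcp_pos: [409.3, -65.1, 228.6]
ee_rot: [3.141, 0.001, 2.617]
contact_force: [0.2, 1.1, 1.1]
grip_width: 85.3
grasp_force: 0.0
```

Call:
{"name": "jog_arm", "arguments": {"plan": [0, 0, 0, 0, 0, 0, 100, 0, 0, 0, 0, 0, 0, 100, 0, 0, 0, 0, 0, 0, 100, 0, 0, 0, 0, 0, 0, 100]}}

```text
clock: 7.98
tcp_pos: [408.5, -64.9, 228.2]
ee_rot: [3.141, -0.0, 2.618]
contact_force: [0.0, -0.3, 0.0]
grip_width: 85.4
grasp_force: 0.0
```

```bash
python3 - <<'E'
from h import *
s=sense();print(s['clock'],s['tcp_pos'],s['contact_force'])
g=snap('scene')['frame'][110:310,210:430,::-1]
t=snap('top')['frame'][110:260,260:400,::-1]
cv2.imwrite('pics/p4.png',np.hstack([cv2.resize(g,(440,400),interpolation=2),cv2.resize(t,(360,400),interpolation=2)]))
E
```

```text
7.975 [408.51489421 -64.87094173 228.16308669] [ 0.00231035 -0.26038475  0.02713463]
```

View pics/p4.png

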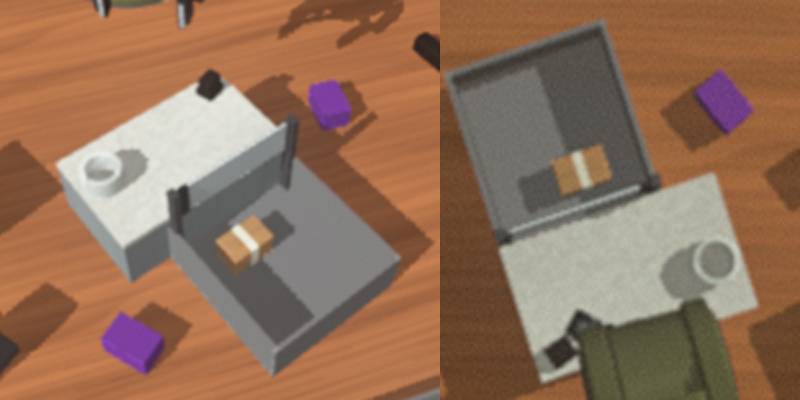

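The carton lies flat in the bin (top crop (582,168)), the flap is shut, the roll and stamp are in place, and the arm is clear.

```bash
python3 -c "
from rig import ctrl
print(ctrl.job_done())"
```

```text
the job is handed in; nothing more can be done
None
```

The carton was slid through the mouth and lies flat in the catch bin, the flap is shut, the bystanders look unmoved in the last pictures, and the job is handed in (the call gave no verdict).

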